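# Reload the valve-guide jig and lock its depth stop

## Task

Take every worn (short) valve guide out of the jig's slots and put it in the scrap tray, and slide each new (tall) guide upright into a slot of its own, flange under the slotted plate and barrel fully home. Once all that is done, turn the depth-stop knob until its white line is at the long mark on the dial, and only then tighten the hexagonal lock nut below it clockwise until it stops, leaving the knob at the mark. Do not knock the oil bottle, mug or spanner about.

Things in the scene. Friction and masses are not known exactly. Their poses are not given: they have to be found in the camera images.
- jig: loading jig fixed to the bench: steel base 8 mm thick carrying a raised plate with four slots and, at its -y end, a depth stop. Origin at bench level on the line of seated guides; own x points into the slots (away from their mouths), y along the row of slots, z up. Base spans x -66..+50, y -160..+156 mm. Slots are centred at y = -15, 31, 77, 123 mm and open to -x, where the base is flat and clear.
- slot1 (a point): slot 1, counted from the depth stop; point on the base top (8 mm above the bench) on the axis of a guide fully home; x points into the slot. Slot 21 mm wide in a plate 19 to 25 mm above the bench, so an 11 mm gap for the flange lies under the plate. The slot ends 9 mm beyond this point; the rounded tongues beside it reach 25.5 mm in front of it and lead the barrel in.
- slot2 (a point): slot 2, counted from the depth stop; point on the base top (8 mm above the bench) on the axis of a guide fully home; x points into the slot. Same form as slot 1.
- slot3 (a point): slot 3, counted from the depth stop; point on the base top (8 mm above the bench) on the axis of a guide fully home; x points into the slot. Same form as slot 1.
- slot4 (a point): slot 4, counted from the depth stop; point on the base top (8 mm above the bench) on the axis of a guide fully home; x points into the slot. Same form as slot 1.
- new1_mid (a point): brass valve guide standing on its flange: flange 40 mm across and 8 mm thick at the bottom, plain round barrel 18 mm across above it, 54 mm tall over all; the point is at its centre, half-way up (27 mm above its underside), z up along the barrel. A new guide; starts on the bench in front of the jig. Three or four new guides are present, all alike.
- new2_mid (a point): brass valve guide standing on its flange: flange 40 mm across and 8 mm thick at the bottom, plain round barrel 18 mm across above it, 54 mm tall over all; the point is at its centre, half-way up (27 mm above its underside), z up along the barrel. A new guide; starts on the bench in front of the jig. Three or four new guides are present, all alike.
- new3_mid (a point): brass valve guide standing on its flange: flange 40 mm across and 8 mm thick at the bottom, plain round barrel 18 mm across above it, 54 mm tall over all; the point is at its centre, half-way up (27 mm above its underside), z up along the barrel. A new guide; starts on the bench in front of the jig. Three or four new guides are present, all alike.
- new4_mid (a point): brass valve guide standing on its flange: flange 40 mm across and 8 mm thick at the bottom, plain round barrel 18 mm across above it, 54 mm tall over all; the point is at its centre, half-way up (27 mm above its underside), z up along the barrel. A new guide; starts on the bench in front of the jig. Three or four new guides are present, all alike.
- worn1_mid (a point): brass valve guide standing on its flange: flange 40 mm across and 8 mm thick at the bottom, plain round barrel 18 mm across above it, 42 mm tall over all; the point is at its centre, half-way up (21 mm above its underside), z up along the barrel. A worn guide, the shorter kind; starts in a jig slot, flange under the plate. One or two are present.
- worn2_mid (a point): brass valve guide standing on its flange: flange 40 mm across and 8 mm thick at the bottom, plain round barrel 18 mm across above it, 42 mm tall over all; the point is at its centre, half-way up (21 mm above its underside), z up along the barrel. A worn guide, the shorter kind; starts in a jig slot, flange under the plate. One or two are present.
- tray: open square steel scrap tray fixed to the bench, 150 x 150 mm outside, walls 4 mm thick and 35 mm high, floor about 4 mm thick; origin under its centre
- stop_knob_mid (a point): setting knob of the depth stop, turning about an upright axis at jig x = 0, y = -110 mm: a round foot 32 mm across, 44 to 50 mm above the bench, with an upright bar grip 32 mm long, 12 mm thick, from 50 to 84 mm above the bench. The point is on the axis 69 mm above the bench. The bar lies along the point's own x; its -x end carries the white pointer line.
- stop_knob (a joint): knob angle in rad, growing clockwise seen from above, range 0 to 2.3; at 0 the white line points to jig -x (towards the slots' open side). It stays where it is left. The aluminium dial disc (84 mm across, top 20 mm above the bench) has short marks and one long thick mark; the white line is at the long mark at 1.30 rad.
- lock_nut_mid (a point): hexagonal steel lock nut, coaxial with the knob and below it: 44 mm across flats, from 21 to 43 mm above the bench; the point is on the axis at mid height, 32 mm above the bench. Two opposite flats face the point's own +x and -x, the others every 60 degrees.
- lock_nut (a joint): lock nut angle in rad, growing clockwise seen from above (tightening); loose near 0, tight against its stop at 0.95. Turns separately from the knob, with about 0.12 N m of friction.
- oil_bottle: grey oil bottle 60 mm across, 150 mm tall, bystander; origin at its underside
- mug: white mug 76 mm across, 85 mm tall, bystander; origin at its underside
- spanner: steel spanner 180 mm long lying on the bench, bystander; origin at its middle
Mind the look-alikes: they are no part of the job. Several things look just like the tray: the one meant starts farthest to the robot's left.

How it is judged:
By the outcome, as a careful person would: the job done as asked, in the order asked, and still so for the second after the job is handed in, with the robot touching nothing.
Of new1, new2, new3, new4 only 3 to 4 are there at a start; the rules pass over those that are not, and their reading is None.
Of worn1, worn2 only 1 to 2 are there at a start; the rules pass over those that are not, and their reading is None.
At some moment in a run one of new1, new2, new3, new4 may be knocked a few centimetres aside while the robot is not near it.
It also fails if it takes over 208 s, if anything falls off the work surface, if the arm or the gripper's body presses on something with over 40 N, if the wrist force passes 120 N, or if a joint passes its speed limit or range.

## Robot

A 6-joint arm with a two-finger parallel gripper is mounted at the origin on the work surface. World frame = base frame: x ahead of the robot, y to its left, z up, the work surface at z = 0. Lengths are in mm, angles in rad, forces in N, time in s.
With the tool pointing down it reaches from about 375 to 825 mm from the base axis. Payload 5.5 kg.
Tool frame: the origin (TCP) lies at the very end of the fingers, on their centre line; the grasp point (between the pads) lies 19 mm behind it; z points along the fingers, y is the line along which they close (so a half turn about z gives the same grasp; the last joint's range is limited). The gripper opens to 85 mm and grips with 20 to 120 N. Pads are 22 mm wide; open, the fingers measure 114 mm over their backs; the gripper's body (76 mm by 85 mm) begins 54 mm behind the grasp point. The pads swing forward as they close: fully open they stand 13 mm farther back than shut.
Start: joints at [1.245, 0.314, -0.047, 1.21, 0, 1.571], TCP at [192.037, 568.434, 231.299] pointing down, gripper open.
Joint ranges: [-2.67, 2.67], [-0.69, 1.73], [-1.03, 1.25], [-2.08, 2.16], [-1.42, 1.45], [-3.14, 3.14]. Speed limits (rad/s): [2.39, 2.39, 3.01, 3.14, 3.14, 3.14].

## Interface

Orientations are given as a 3x3 rotation matrix whose columns are the frame's x, y, z axes.
In Python, from rig import manip gives the robot as it stands.
- The arm moves only by the tool carry_out, never from a script. Its argument "commands" is a list of rows, each a list of 7 numbers: the turn, a rotation vector about the tool's x, y, z in rad, then the shift along the tool's x, y, z in mm, then the opening, from 0 (shut) to 1 (fully open). A call has 1 to 20 rows; each row shifts and turns the commanded pose from where the row before left it, along the tool's axes as they then stand; what a row does not reach is not made up. A row lasts 1/12 s, in which the tool goes at most 41.7 mm and 7.16 degrees, less where a joint would pass 70% of its speed; a pose out of reach is approached as far as the arm can. A call is refused whole if a number of a shift passes 41.7 or a number of a turn 0.125, either way. A call with a gripper value outside its range is refused whole. The fingers move at their own pace and stop on an object; "newtons" is the grip in N (left out, the last holds). Time passes only in rows, so rows that do not move let the fingers close. It gives the time, the measured TCP pose, the force, the opening and the grip force at its end, in the units of the state.
- manip.state(): the state, without advancing time (a new reading comes with each control period).
- manip.capture(name): name is "side" or "top"; returns the picture (420x560x3 uint8, blue, green, red); there is no depth.
- manip.camera_params(name): a dict with "fov_y" (degrees; the focal length in pixels is half the picture's height over the tangent of half this angle, whatever the lens; pixels are square), "cx", "cy" (the principal point, pixels), "position" and "orientation" of the camera in the world. Camera axes: x right, y up, looking along -z (the intrinsics and any distortion apply to the point x, -y, -z); pixel columns grow to the right and rows downward; lengths in mm; the calibration is good to about 2 mm. A picture is of the moment at which its call begins. camera_params takes no time and is no camera call.
- manip.sign_off(): hands the job in; it is judged then, once.
The state is a dict: "time_s": time; "q": joint angles; "joint_vel": joint speeds; "tau": joint torques, N m; "position": TCP position; "eef_rot": TCP orientation; "contact_force": force on the tool from outside, world axes, zero at the start; "moment": the same for the moment, N m; "width": finger opening in mm; "gripper_force": force on a finger pad.
Only numpy, scipy, OpenCV 4.12 (cv2) and the standard library are available. Lean on these libraries where they do the work, as an engineer would, in place of code of your own. Each camera call takes 0.05 s, during which the arm holds its last target. There are 200 camera calls.

## Working session

There is one attempt and no reset: what is moved stays moved. The work goes in short steps, Python scripts to look and compute and a tool call to move; the robot and the scene stay as the last step left them, time stands still between calls to the robot, and variables do not carry over. Pictures are saved under pics/ and viewed, at most 14 in all, crops included, and the job is handed in when it is done.

Besides the shell and the picture viewer there is one more tool, called after "Request:" as name([rows], argument=value, ...), one row to a line, values as JSON. carry_out: Moves the arm, as the interface text tells. Its arguments: {"type":"object","properties":{"commands":{"type":"array"},"newtons":{"type":"number"}},"required":["commands"]}

```bash
ls; mkdir -p pics; python3 - <<'E'
from rig import manip
import cv2
for n in ("top","side"):
    cv2.imwrite(f"pics/{n}0.png",cv2.resize(manip.capture(n),(800,600),interpolation=cv2.INTER_CUBIC)); print(n,manip.camera_params(n))
s=manip.state();print({k:s[k] for k in('time_s','position','eef_rot','width')})
E
```

```text
pics
top {'fov_y': 49.91537585325453, 'cx': 279.8601124773481, 'cy': 210.48921883473952, 'position': array([ 308.31172015,  -19.11219766, 1499.77354875]), 'orientation': array([[ 8.04200254e-03,  9.91695858e-01, -1.28353622e-01],
       [-9.99967011e-01,  8.12198710e-03,  9.97534062e-05],
       [ 1.14141150e-03,  1.28348586e-01,  9.91728460e-01]])}
side {'fov_y': 56.27061527955646, 'cx': 282.03470165459333, 'cy': 207.10425367940516, 'position': array([ -22.19312135, -617.93055508,  522.92859356]), 'orientation': array([[ 0.75992891,  0.33917559, -0.55449794],
       [-0.64989044,  0.38036466, -0.65800087],
       [-0.01226641,  0.86039679,  0.50947708]])}
{'time_s': 0.1, 'position': array([191.88460782, 567.95347039, 230.52125915]), 'eef_rot': array([[-9.47394837e-01,  3.20066816e-01, -5.05054098e-04],
       [ 3.20067214e-01,  9.47393722e-01, -1.45401441e-03],
       [ 1.31033198e-05, -1.53917700e-03, -9.99998815e-01]]), 'width': 85.38905802143755}
```

View pics/top0.png

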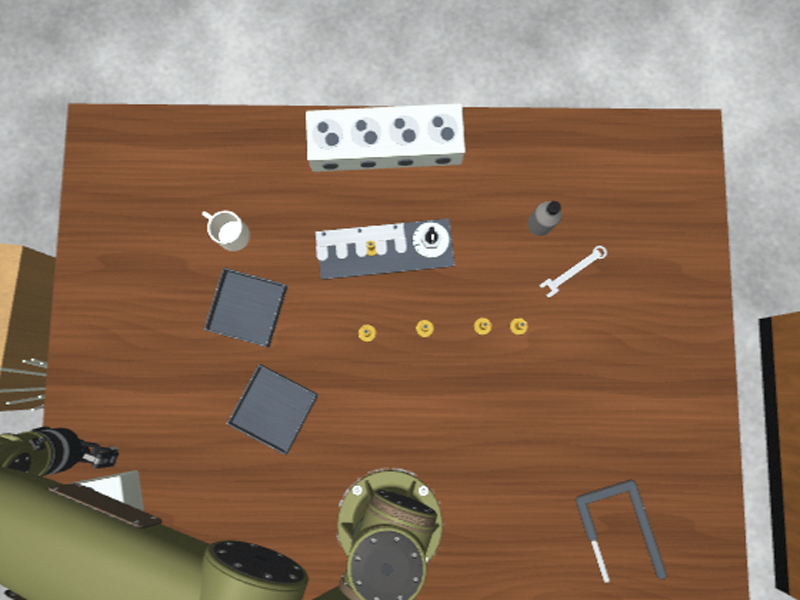

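View pics/side0.png

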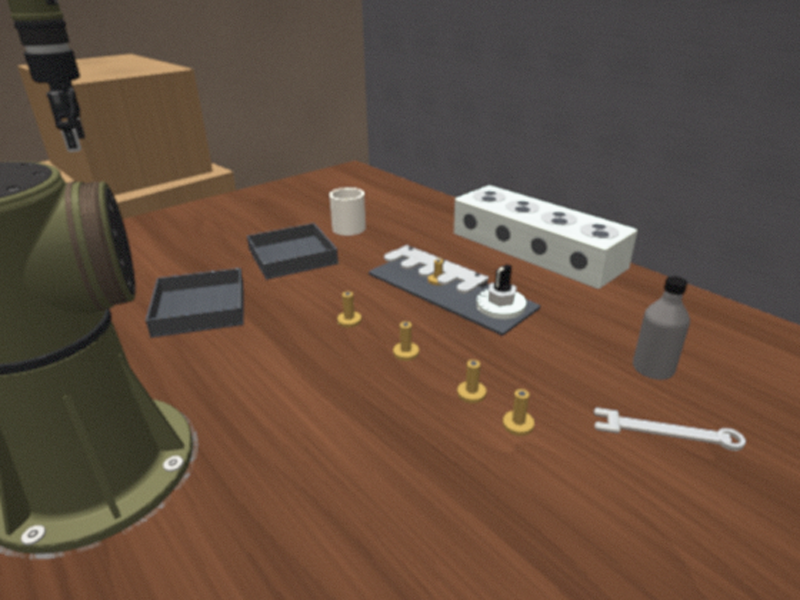

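The top picture shows the jig around (385,248), with a worn guide at about (371,247). Four new guides are at (367,333), (425,328), (483,326) and (519,326). The dark trays are at (246,307) and (272,408), and a light object is partly hidden under the arm at (115,490). The tray farthest left is (246,307), unless the hidden object is also a tray, so I'll enlarge both areas.

```bash
python3 - <<'E'
import cv2,numpy as np
from rig import manip
a=manip.capture("top"); cv2.imwrite("pics/raw_top.png",a); cv2.imwrite("pics/raw_side.png",manip.capture("side"))
cv2.imwrite("pics/jig.png",cv2.resize(a[145:205,215:325],(770,420),interpolation=cv2.INTER_CUBIC))
cv2.imwrite("pics/trays.png",cv2.resize(a[180:380,30:230],(600,600),interpolation=cv2.INTER_CUBIC))
cv2.imwrite("pics/new.png",cv2.resize(a[215:245,245:375],(780,180),interpolation=cv2.INTER_CUBIC))
E
```

```text
(no output)
```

View pics/jig.png

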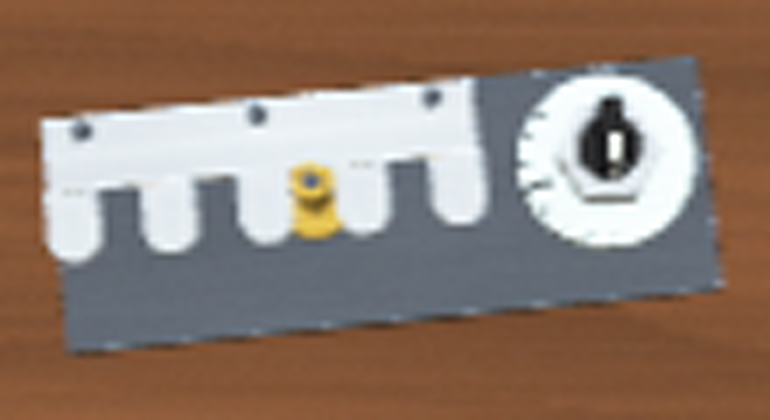

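View pics/trays.png

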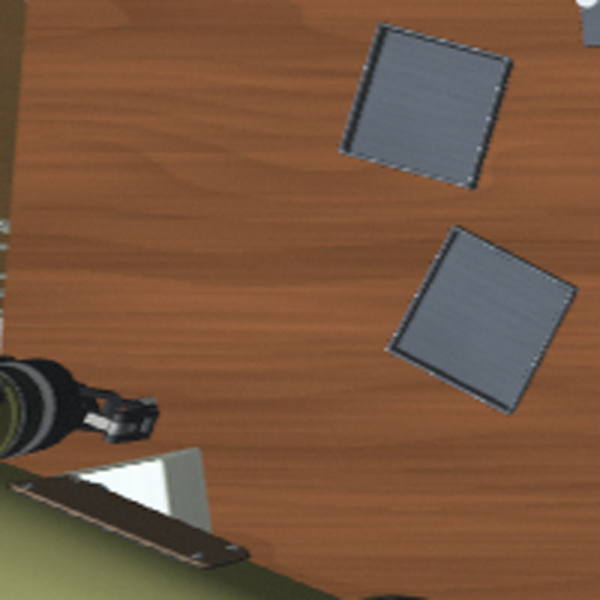

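View pics/new.png

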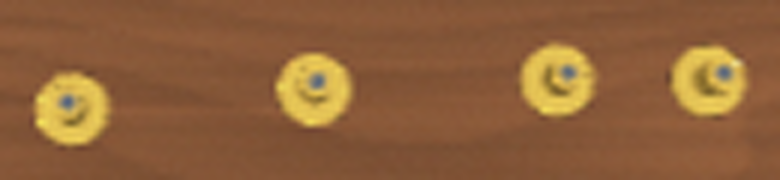

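The worn guide sits in slot 2: the slots are at crop x of about 408, 313, 217 and 120, and slots 1, 3 and 4 are empty. The object under the arm is a light raised box, not a tray. Of the two dark trays, raw (172,215) and (190,286), the first is farther left and is the one meant. The knob's white line points nearly toward -x.

Next I'll fit the jig pose and measure everything else.

```bash
cat > h.py <<'E'
import numpy as np,cv2,json,os
from rig import manip
from scipy.optimize import least_squares
def cam(n):
    p=manip.camera_params(n);f=210/np.tan(np.radians(p['fov_y']/2));return p,f
def proj(n,P):
    p,f=cam(n);q=(np.asarray(P,float)-p['position'])@p['orientation']
    return np.stack([p['cx']+f*q[...,0]/-q[...,2],p['cy']-f*q[...,1]/-q[...,2]],-1)
def unproj(n,uv,z):
    p,f=cam(n);d=p['orientation']@np.array([(uv[0]-p['cx'])/f,-(uv[1]-p['cy'])/f,-1]);t=(z-p['position'][2])/d[2];return (p['position']+t*d)
def raw(u,v,k,x0,y0): return np.array([(u+.5)/k-.5+x0,(v+.5)/k-.5+y0])
def J2W(J,P):
    P=np.asarray(P,float);c,s=np.cos(J[2]),np.sin(J[2]);return np.stack([J[0]+c*P[...,0]-s*P[...,1],J[1]+s*P[...,0]+c*P[...,1],P[...,2]],-1)
def W2J(J,P):
    c,s=np.cos(J[2]),np.sin(J[2]);d=np.asarray(P)[:2]-J[:2];return np.array([c*d[0]+s*d[1],-s*d[0]+c*d[1]])
if os.path.exists('J.json'): J=np.array(json.load(open('J.json')))
def show():
    s=manip.state();R=s['eef_rot'];yaw=np.arctan2(R[1,1],R[0,1])-J[2]
    print('t',round(s['time_s'],2),'jig xy',W2J(J,s['position']).round(1),'z',s['position'][2].round(1),'yaw-jig',round(yaw,4),'w',round(s['width'],1),'gf',round(s['gripper_force'],1),'F',s['contact_force'].round(1),'q6',s['q'][5].round(2),'tilt',R[:2,2].round(4))
E
python3 - <<'E'
from h import *
f=lambda u,v:raw(u,v,7,215,145)
M=[((-66,156,8),(68,353)),((-66,-160,8),(722,288)),((50,-160,8),(693,57)),((0,-110,20),(609,160)),
]
P=np.array([m[0] for m in M]);U=np.array([f(*m[1]) for m in M])
edges=[(112.5,143),(133.5,101),(66.5,238),(87.5,196),(-4.5,432),(-25.5,389+0)] # jig y, crop u near v~210
r=least_squares(lambda j:(proj('top',J2W(j,P))-U).ravel(),[600,0,.1])
J=r.x;json.dump(list(J),open('J.json','w'));print(J,(r.fun.reshape(-1,2)).round(2).tolist())
for s,y in enumerate((-15,31,77,123)):
    q=[(proj('top',J2W(J,(-12,y+d,25)))-[215,145]+.5)*7-.5 for d in(10.5,-10.5)];print('slot',s+1,np.round(q,0).tolist())
g=lambda u,v:raw(u,v,6,245,215)
for a,b in zip([(67,102),(317,81),(567,72),(724,72)],[(72,109),(314,90),(557,80),(709,80)]):
    A=unproj('top',g(*a),54);B=unproj('top',g(*b),8);print('new',A[:2].round(1),B[:2].round(1),'jig',W2J(J,A).round(1),W2J(J,B).round(1))
A=unproj('top',f(311,180),50);print('worn',W2J(J,A))
for c in ([(383,23),(512,61),(474,188),(340,152)],):
    C=np.array([unproj('top',raw(*p,3,30,180),35) for p in c]);m=C.mean(0);print('tray',C.round(0).tolist(),m,W2J(J,m))
im=cv2.imread('pics/raw_side.png');k=4
sc=lambda uv,x0,y0,k:tuple(int(v) for v in np.round((np.asarray(uv)-[x0,y0]+.5)*k-.5))
x0,y0=230,155
big=cv2.resize(im[y0:y0+110,x0:x0+170],None,fx=4.5,fy=4.5,interpolation=cv2.INTER_CUBIC)
def pl(P,col): cv2.polylines(big,[np.array([sc(q,x0,y0,4.5) for q in proj('side',J2W(J,P))],np.int32)],False,col,1)
pl([(-66,-160,8),(-66,156,8),(50,156,8),(50,-160,8),(-66,-160,8)],(0,0,255))
for y in(-15,31,77,123):pl([(-12,y-10.5,25),(-1.5,y-10.5,25),(9,y,25),(-1.5,y+10.5,25),(-12,y+10.5,25)],(0,255,0))
t=np.linspace(0,6.3,40);pl(np.c_[42*np.cos(t),-110+42*np.sin(t),20+0*t],(255,0,255));pl([(0,-110,84),(-42*np.cos(1.3),-110+42*np.sin(1.3),20)],(255,0,0))
cv2.imwrite('pics/ov.png',big)
E
```

```text
[6.34052739e+02 1.99884489e+01 1.07752685e-01] [[-0.23, 0.14], [0.15, 0.2], [0.52, -0.33], [-0.42, -0.03]]
slot 1 [[389.0, 204.0], [433.0, 199.0]]
slot 2 [[292.0, 213.0], [336.0, 209.0]]
slot 3 [[196.0, 222.0], [240.0, 218.0]]
slot 4 [[100.0, 232.0], [144.0, 228.0]]
new [426.5  57.6] [426.4  57.2] jig [-202.3   59.7] [-202.4   59.4]
new [438.9 -76.2] [438.  -76.3] jig [-204.4  -74.6] [-205.3  -74.7]
new [ 444.8 -210.2] [ 444.6 -210.7] jig [-212.9 -208.5] [-213.1 -209. ]
new [ 445.5 -294.3] [ 445.3 -294.7] jig [-221.3 -292.2] [-221.5 -292.6]
worn [-2.52530738 30.6370814 ]
tray [[571.0, 385.0, 35.0], [530.0, 242.0, 35.0], [391.0, 279.0, 35.0], [429.0, 426.0, 35.0]] [480.60425931 332.85372715  35.        ] [-118.9116489   327.55325997]
```

View pics/ov.png

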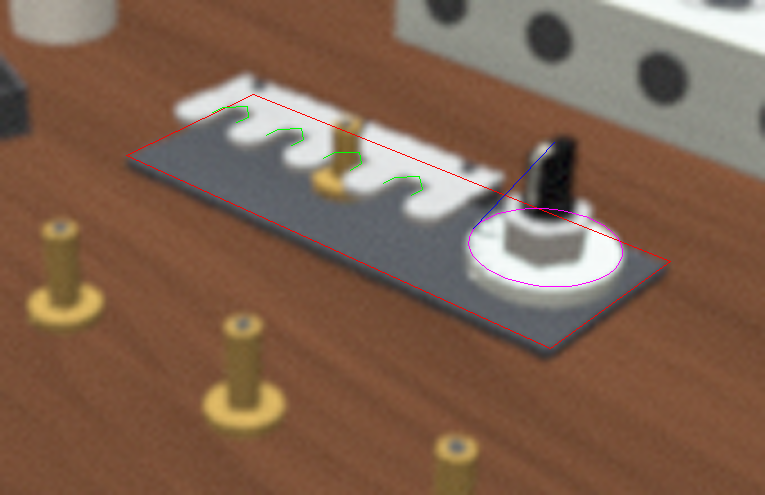

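The overlay matches to about 2 mm and the worn guide in slot 2 is confirmed. From here the tool stays aligned with the jig: tool x is jig y, tool y is jig x, and z is down.

Request:
carry_out([
  [0,0,0.1137,0,0,0,0.5],
  [0,0,0.1137,0,0,0,0.5],
  [0,0,0.1137,0,0,0,0.5],
  [0,0,0.1137,0,0,0,0.5],
  [0,0,0.1137,0,0,0,0.5],
  [0,0,0.1137,0,0,0,0.5],
  [0,0,0.1137,0,0,0,0.5],
  [0,0,0.1137,0,0,0,0.5],
  [0,0,0.1137,0,0,0,0.5],
  [0,0,0.1137,0,0,0,0.5],
  [0,0,0,-31,21,0,0.5],
  [0,0,0,-31,21,0,0.5],
  [0,0,0,-31,21,0,0.5],
  [0,0,0,-31,21,0,0.5],
  [0,0,0,-31,21,0,0.5],
  [0,0,0,-31,21,0,0.5],
  [0,0,0,-31,21,0,0.5],
  [0,0,0,-31,21,0,0.5],
  [0,0,0,-31,21,0,0.5],
  [0,0,0,-31,21,0,0.5],
], newtons=40)

```text
time_s: 1.87
position: [435.0, 281.3, 231.3]
eef_rot: [[-0.108, 0.994, 0.0], [0.994, 0.108, 0.0], [0.0, 0.0, -1.0]]
contact_force: [0.4, -0.4, 0.1]
width: 42.7
gripper_force: 0.0
```

```bash
python3 -c "from h import *;show()"
```

```text
t 1.87 jig xy [-169.8  281.2] z 231.3 yaw-jig 0.0004 w 42.7 gf 0.0 F [ 0.4 -0.4  0.1] q6 2.04 tilt [0.0001 0.0001]
```

Request:
carry_out([
  [0,0,0,-27.8,18.7,0,0.5],
  [0,0,0,-27.8,18.7,0,0.5],
  [0,0,0,-27.8,18.7,0,0.5],
  [0,0,0,-27.8,18.7,0,0.5],
  [0,0,0,-27.8,18.7,0,0.5],
  [0,0,0,-27.8,18.7,0,0.5],
  [0,0,0,-27.8,18.7,0,0.5],
  [0,0,0,-27.8,18.7,0,0.5],
  [0,0,0,-27.8,18.7,0,0.5],
  [0,0,0,0,0,30,0.5],
  [0,0,0,0,0,30,0.5],
  [0,0,0,0,0,30,0.5],
  [0,0,0,0,0,30,0.5],
  [0,0,0,0,0,30,0.5],
  [0,0,0,0,0,25,0.5],
  [0,0,0,0,0,15,0.5],
  [0,0,0,0,0,12,0.5],
  [0,0,0,0,0,0,0.5],
  [0,0,0,0,0,0,0.5],
])

```text
time_s: 3.45
position: [628.3, 52.2, 29.1]
eef_rot: [[-0.108, 0.994, -0.001], [0.994, 0.108, -0.0], [-0.0, -0.001, -1.0]]
contact_force: [-0.9, -0.2, -0.4]
width: 42.6
gripper_force: 0.0
```

```bash
python3 - <<'E'
from h import *
show()
im=manip.capture('side');cv2.imwrite('pics/s1.png',cv2.resize(im[130:250,230:400],None,fx=4.5,fy=4.5,interpolation=cv2.INTER_CUBIC))
E
```

```text
t 3.45 jig xy [-2.3 32.7] z 29.1 yaw-jig 0.0003 w 42.6 gf 0.0 F [-0.9 -0.2 -0.4] q6 1.55 tilt [-0.0009 -0.0001]
```

View pics/s1.png

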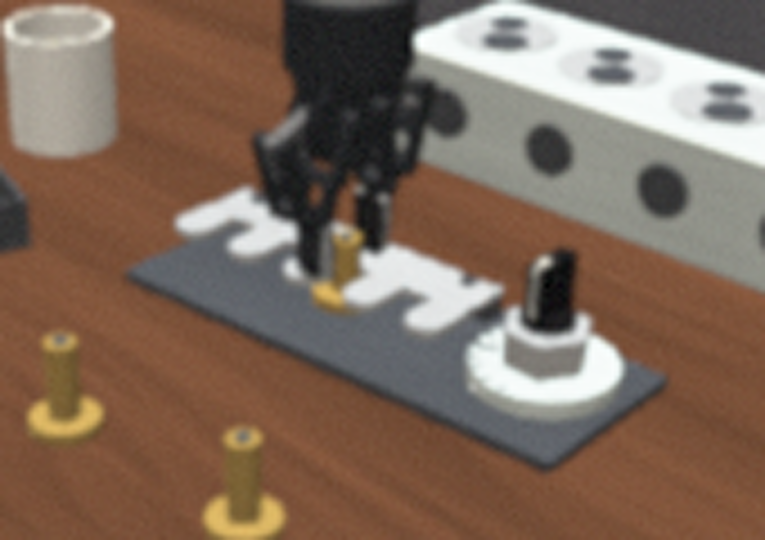

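The fingers straddle the worn guide at (345,255), one in front and one behind. I'll close now.

Request:
carry_out([
  [0,0,0,-1.5,0,0,0],
  [0,0,0,0,0,0,0],
  [0,0,0,0,0,0,0],
  [0,0,0,0,0,0,0],
  [0,0,0,0,0,0,0],
  [0,0,0,0,0,0,0],
  [0,0,0,0,0,0,0],
])

```text
time_s: 4.08
position: [630.1, 50.7, 31.0]
eef_rot: [[-0.108, 0.994, 0.003], [0.994, 0.108, -0.0], [-0.0, 0.003, -1.0]]
contact_force: [0.1, -0.4, 6.0]
width: 16.2
gripper_force: 39.2
```

```bash
python3 -c "from h import *;show()"
```

```text
t 4.08 jig xy [-0.7 31. ] z 31.0 yaw-jig 0.0001 w 16.2 gf 39.2 F [ 0.1 -0.4  6. ] q6 1.54 tilt [ 0.0029 -0.0001]
```

Request:
carry_out([
  [0,0,0,0,0,-2.5,0],
  [0,0,0,0,-3,0,0],
  [0,0,0,0,-7,0,0],
  [0,0,0,0,-10,0,0],
  [0,0,0,0,-12,0,0],
  [0,0,0,0,-12,0,0],
  [0,0,0,0,-12,0,0],
  [0,0,0,0,-10,0,0],
  [0,0,0,0,0,0,0],
])

```text
time_s: 4.83
position: [559.6, 43.4, 31.2]
eef_rot: [[-0.108, 0.994, -0.003], [0.994, 0.108, -0.0], [0.0, -0.003, -1.0]]
contact_force: [-0.6, 0.6, -2.5]
width: 16.4
gripper_force: 39.1
```

```bash
python3 -c "from h import *;show()"
```

```text
t 4.83 jig xy [-71.5  31.3] z 31.2 yaw-jig 0.0002 w 16.4 gf 39.1 F [-0.6  0.6 -2.5] q6 1.54 tilt [-0.0035 -0.0002]
```

Request:
carry_out([
  [0,0,0,0,0,-30,0],
  [0,0,0,0,0,-30,0],
  [0,0,0,29.6,-4.8,0,0],
  [0,0,0,29.6,-4.8,0,0],
  [0,0,0,29.6,-4.8,0,0],
  [0,0,0,29.6,-4.8,0,0],
  [0,0,0,29.6,-4.8,0,0],
  [0,0,0,29.6,-4.8,0,0],
  [0,0,0,29.6,-4.8,0,0],
  [0,0,0,29.6,-4.8,0,0],
  [0,0,0,29.6,-4.8,0,0],
  [0,0,0,29.6,-4.8,0,0],
  [0,0,0,0,0,0,0],
  [0,0,0,0,0,25,0],
  [0,0,0,0,0,20,0],
  [0,0,0,0,0,10,0],
  [0,0,0,0,0,5,0],
  [0,0,0,0,0,2,0],
  [0,0,0,0,0,0,0],
])

```text
time_s: 6.42
position: [483.7, 332.6, 29.9]
eef_rot: [[-0.107, 0.994, -0.0], [0.994, 0.107, -0.0], [-0.0, -0.0, -1.0]]
contact_force: [0.5, 0.0, -1.7]
width: 16.5
gripper_force: 39.3
```

```bash
python3 -c "from h import *;show()"
```

```text
t 6.42 jig xy [-115.9  326.9] z 29.9 yaw-jig -0.0002 w 16.5 gf 39.3 F [ 0.5  0.  -1.7] q6 2.07 tilt [-0.0001 -0.0001]
```

Request:
carry_out([
  [0,0,0,0,0,3,0],
  [0,0,0,0,0,0,0.5],
  [0,0,0,0,0,0,0.5],
  [0,0,0,0,0,0,0.5],
  [0,0,0,0,0,0,0.5],
  [0,0,0,0,0,-20,0.5],
  [0,0,0,0,0,-30,0.5],
  [0,0,0,0,0,-30,0.5],
  [0,0,0,-26.7,-8.6,0,0.5],
  [0,0,0,-26.7,-8.6,0,0.5],
  [0,0,0,-26.7,-8.6,0,0.5],
  [0,0,0,-26.7,-8.6,0,0.5],
  [0,0,0,-26.7,-8.6,0,0.5],
  [0,0,0,-26.7,-8.6,0,0.5],
  [0,0,0,-26.7,-8.6,0,0.5],
  [0,0,0,-26.7,-8.6,0,0.5],
  [0,0,0,-26.7,-8.6,0,0.5],
  [0,0,0,-26.7,-8.6,0,0.5],
  [0,0,0,0,0,0,0.5],
])

```text
time_s: 8.0
position: [425.2, 54.5, 106.9]
eef_rot: [[-0.104, 0.995, -0.001], [0.995, 0.104, -0.002], [-0.002, -0.001, -1.0]]
contact_force: [-0.4, -0.0, -0.3]
width: 43.3
gripper_force: 0.0
```

```bash
cat >> h.py <<'E'
def brass():
    for n in('top','side'):
        a=manip.capture(n);h=cv2.cvtColor(a,cv2.COLOR_BGR2HSV);m=cv2.inRange(h,(18,90,60),(36,255,255))
        c,_,st,ce=cv2.connectedComponentsWithStats(m)
        for i in range(1,c):
            if st[i,4]>15:
                x,y,w,hh=st[i,:4]
                if n=='top': print('top',ce[i].round(1),'wh',w,hh,'jig(z12)',W2J(J,unproj('top',ce[i],12)).round(1))
                else:
                    # lower edge of the flange: nearest rim point at z=0.. use bbox bottom & flange width
                    print('side bbox',(x,y,w,hh))
    return a
E
python3 - <<'E'
from h import *
show();im=brass()
E
```

```text
t 8.0 jig xy [-203.9   56.8] z 106.9 yaw-jig -0.0037 w 43.3 gf 0.0 F [-0.4 -0.  -0.3] q6 1.6 tilt [-0.0007 -0.002 ]
top [  5.1 187.6] wh 12 12 jig(z12) [ 31.5 881.9]
top [228.7 199. ] wh 33 30 jig(z12) [-81.1 141.1]
top [251.6 193.7] wh 7 9 jig(z12) [-71.   63.8]
top [257.1 199.7] wh 10 7 jig(z12) [-92.9  47.1]
top [174.  214.9] wh 13 12 jig(z12) [-116.3  326.3]
top [253.  218.1] wh 19 13 jig(z12) [-153.2   66.4]
top [230.8 326.2] wh 44 202 jig(z12) [-494.4  169.8]
top [219.6 226.3] wh 4 13 jig(z12) [-169.2  178.9]
top [337.3 228.1] wh 12 13 jig(z12) [-213.9 -208.1]
top [362.5 228.1] wh 12 11 jig(z12) [-222.3 -291. ]
top [296.9 229.6] wh 13 12 jig(z12) [-205.5  -74.4]
top [258.  243.5] wh 11 14 jig(z12) [-238.5   57.8]
top [265.7 245.8] wh 9 12 jig(z12) [-248.6   33.3]
top [247.5 252.5] wh 7 12 jig(z12) [-264.4   94.9]
top [263.  253.2] wh 11 10 jig(z12) [-271.9   44.5]
top [268.5 263.8] wh 18 13 jig(z12) [-308.   30.]
top [242.6 269.4] wh 6 7 jig(z12) [-317.6  115.9]
top [267.8 280.5] wh 18 9 jig(z12) [-361.8   37.5]
top [272.3 301.8] wh 17 36 jig(z12) [-431.1   29.2]
top [277.3 329
[... 314 characters left out ...]
17 11 jig(z12) [-625.8   19.9]
top [279.9 372.2] wh 9 9 jig(z12) [-652.1   26.9]
top [286.  389.4] wh 13 20 jig(z12) [-706.1   12.7]
top [288.9 402.8] wh 10 6 jig(z12) [-747.6    7.7]
top [285.3 412.7] wh 15 14 jig(z12) [-775.9   22.2]
top [298.7 413.3] wh 11 14 jig(z12) [-782.   -19.6]
side bbox (np.int32(29), np.int32(113), np.int32(16), np.int32(15))
side bbox (np.int32(199), np.int32(164), np.int32(14), np.int32(17))
side bbox (np.int32(236), np.int32(205), np.int32(17), np.int32(24))
side bbox (np.int32(275), np.int32(225), np.int32(18), np.int32(27))
side bbox (np.int32(320), np.int32(252), np.int32(20), np.int32(30))
side bbox (np.int32(352), np.int32(272), np.int32(22), np.int32(32))
```

Request:
carry_out([
  [0,0,0,0,1.5,25,0.5],
  [0,0,0,0,0,25,0.5],
  [0,0,0,0,0,20,0.5],
  [0,0,0,0,0,8,0.5],
  [0,0,0,0,0,4,0.5],
  [0,0,0,0,0,0,0.5],
  [0,0,0,0,0,0,0],
  [0,0,0,0,0,0,0],
  [0,0,0,0,0,0,0],
  [0,0,0,0,0,0,0],
  [0,0,0,0,0,0,0],
  [0,0,0,0,0,0,0],
])

```text
time_s: 9.1
position: [429.4, 58.6, 25.9]
eef_rot: [[-0.108, 0.994, 0.002], [0.994, 0.108, 0.001], [0.001, 0.002, -1.0]]
contact_force: [0.7, 0.3, 7.6]
width: 16.7
gripper_force: 39.4
```

```bash
python3 -c "from h import *;show()"
```

```text
t 9.1 jig xy [-199.3   60.4] z 25.9 yaw-jig 0.0002 w 16.7 gf 39.4 F [0.7 0.3 7.6] q6 1.6 tilt [0.0024 0.0009]
```

Request:
carry_out([
  [0,0,0,0,0,-20,0],
  [0,0,0,0,0,-30,0],
  [0,0,0,12,28,0,0],
  [0,0,0,13,29,0,0],
  [0,0,0,13,29,0,0],
  [0,0,0,13,29,0,0],
  [0,0,0,12.5,29,0,0],
  [0,0,0,0,0,0,0],
  [0,0,0,0,0,15,0],
  [0,0,0,0,0,15,0],
  [0,0,0,0,0,5,0],
  [0,0,0,0,0,0,0],
  [0,0,0,0,0,0,0],
])

```text
time_s: 10.18
position: [564.1, 136.6, 39.9]
eef_rot: [[-0.108, 0.994, -0.001], [0.994, 0.108, -0.0], [-0.0, -0.001, -1.0]]
contact_force: [0.5, 0.0, -1.9]
width: 16.6
gripper_force: 39.8
```

```bash
python3 - <<'E'
from h import *
show()
im=manip.capture('side');cv2.imwrite('pics/s2.png',cv2.resize(im[130:250,210:380],None,fx=4.5,fy=4.5,interpolation=cv2.INTER_CUBIC))
E
```

```text
t 10.18 jig xy [-57.  123.5] z 39.9 yaw-jig 0.0001 w 16.6 gf 39.8 F [ 0.5  0.  -1.9] q6 1.7 tilt [-0.0007 -0.0002]
```

View pics/s2.png

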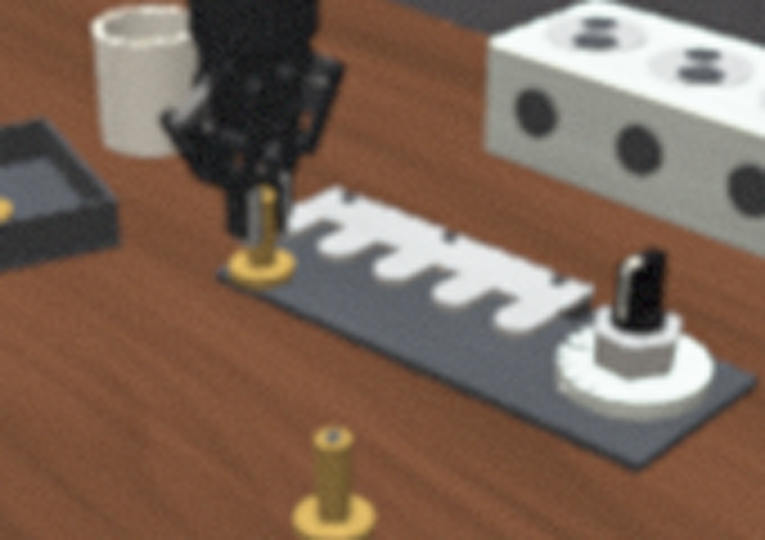

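The new guide hangs upright in front of slot 4, at (262,265). I'll lower it 4.5 mm and slide in.

Request:
carry_out([
  [0,0,0,0,0,4.5,0],
  [0,0,0,0,10,0,0],
  [0,0,0,0,10,0,0],
  [0,0,0,0,8,0,0],
  [0,0,0,0,6,0,0],
  [0,0,0,0,6,0,0],
  [0,0,0,0,6,0,0],
  [0,0,0,0,5,0,0],
  [0,0,0,0,3,0,0],
  [0,0,0,0,0,0,0],
  [0,0,0,0,0,0,0],
])

```text
time_s: 11.15
position: [618.1, 142.7, 35.2]
eef_rot: [[-0.108, 0.994, -0.0], [0.994, 0.108, -0.0], [0.0, -0.0, -1.0]]
contact_force: [-0.2, 0.1, -1.7]
width: 16.6
gripper_force: 39.7
```

```bash
python3 -c "from h import *;show()"
```

```text
t 11.15 jig xy [ -2.7 123.7] z 35.2 yaw-jig 0.0002 w 16.6 gf 39.7 F [-0.2  0.1 -1.7] q6 1.69 tilt [-0.0004 -0.    ]
```

Request:
carry_out([
  [0,0,0,0,1.5,0,0],
  [0,0,0,0,1,0,0],
  [0,0,0,0,1,0,0],
  [0,0,0,0,1,0,0],
  [0,0,0,0,0,0,0],
])

```text
time_s: 11.57
position: [622.0, 143.1, 35.1]
eef_rot: [[-0.108, 0.994, -0.001], [0.994, 0.108, -0.0], [0.0, -0.001, -1.0]]
contact_force: [-2.4, -0.5, -1.7]
width: 16.4
gripper_force: 39.9
```

```bash
python3 -c "from h import *;show()"
```

```text
t 11.57 jig xy [  1.2 123.7] z 35.1 yaw-jig 0.0003 w 16.4 gf 39.9 F [-2.4 -0.5 -1.7] q6 1.69 tilt [-0.0014 -0.0001]
```

Request:
carry_out([
  [0,0,0,0,1,0,0],
  [0,0,0,0,0.7,0,0],
  [0,0,0,0,0,1.5,0],
  [0,0,0,0,0,0,0],
])

```text
time_s: 11.9
position: [622.2, 143.1, 34.0]
eef_rot: [[-0.108, 0.994, -0.004], [0.994, 0.108, -0.0], [0.0, -0.004, -1.0]]
contact_force: [-9.7, -1.7, 8.2]
width: 16.7
gripper_force: 40.6
```

```bash
python3 -c "from h import *;show()"
```

```text
t 11.9 jig xy [  1.5 123.7] z 34.0 yaw-jig 0.0004 w 16.7 gf 40.6 F [-9.7 -1.7  8.2] q6 1.69 tilt [-0.0037 -0.0003]
```

Request:
carry_out([
  [0,0,0,0,-1.2,0,0.5],
  [0,0,0,0,0,0,0.5],
  [0,0,0,0,0,0,0.5],
  [0,0,0,0,0,0,0.5],
  [0,0,0,0,0,-15,0.5],
  [0,0,0,0,0,-25,0.5],
  [0,0,0,0,0,-30,0.5],
  [0,0,0,-20,-20.5,0,0.5],
  [0,0,0,-20,-20.5,0,0.5],
  [0,0,0,-20,-20.5,0,0.5],
  [0,0,0,-20,-20.5,0,0.5],
  [0,0,0,-20,-20.5,0,0.5],
  [0,0,0,-20,-20.5,0,0.5],
  [0,0,0,-20,-20.5,0,0.5],
  [0,0,0,-20,-20.5,0,0.5],
  [0,0,0,-20,-20.5,0,0.5],
  [0,0,0,-19,-20.5,0,0.5],
  [0,0,0,0,0,0,0.5],
  [0,0,0,0,0,0,0.5],
])

```text
time_s: 13.48
position: [440.6, -77.5, 104.1]
eef_rot: [[-0.105, 0.994, 0.001], [0.994, 0.105, -0.0], [-0.0, 0.001, -1.0]]
contact_force: [0.4, 0.5, 0.1]
width: 42.9
gripper_force: 0.0
```

```bash
sed -i "s/st\[i,4\]>15/st[i,4]>15 and (n=='side' or (W2J(J,unproj('top',ce[i],12))[0]>-300 and st[i,3]<16))/" h.py; python3 - <<'E'
from h import *
show();im=brass()
E
```

```text
t 13.48 jig xy [-202.8  -76.2] z 104.1 yaw-jig -0.0023 w 42.9 gf 0.0 F [0.4 0.5 0.1] q6 1.29 tilt [ 0.0009 -0.    ]
top [231.9 175.4] wh 7 12 jig(z12) [ -2.3 123.6]
top [  7.5 176.7] wh 6 9 jig(z12) [ 67.8 873. ]
top [292.9 182.8] wh 7 9 jig(z12) [-48.  -77.4]
top [  6.9 188.8] wh 8 13 jig(z12) [ 27.  876.1]
top [303.4 186. ] wh 7 7 jig(z12) [ -62.2 -111.3]
top [311.9 187.6] wh 9 8 jig(z12) [ -70.4 -139.1]
top [331.  189.1] wh 10 9 jig(z12) [ -81.7 -202.1]
top [322.8 199.8] wh 10 6 jig(z12) [-115.2 -170.7]
top [301.  211.8] wh 7 12 jig(z12) [-148.   -94.2]
top [174.  214.9] wh 13 12 jig(z12) [-116.3  326.3]
top [296.6 217.6] wh 11 7 jig(z12) [-165.9  -77.7]
top [337.  227.7] wh 14 14 jig(z12) [-212.4 -207.3]
top [362.5 228. ] wh 12 11 jig(z12) [-222. -291.]
top [321.9 234.2] wh 8 7 jig(z12) [-229.  -155.1]
top [305.9 237.7] wh 8 8 jig(z12) [-235.1 -101. ]
top [291.9 256.1] wh 9 6 jig(z12) [-290.8  -49. ]
side bbox (np.int32(34), np.int32(44), np.int32(5), np.int32(16))
side bbox (np.int32(50), np.int32(123), np.int32(3), np.int32(14))
side bbox (np.int32(199), np.int32(164), np.int32(14), np.int32(17))
side bbox (np.int32(275), np.int32(225), np.int32(18), np.int32(27))
side bbox (np.int32(320), np.int32(252), np.int32(20), np.int32(30))
side bbox (np.int32(352), np.int32(272), np.int32(22), np.int32(33))
```

Request:
carry_out([
  [0,0,0,0.5,-1,25,0.5],
  [0,0,0,0.5,0,25,0.5],
  [0,0,0,0,0,18,0.5],
  [0,0,0,0,0,8,0.5],
  [0,0,0,0,0,4,0.5],
  [0,0,0,0,0,0,0.5],
  [0,0,0,0,0,0,0],
  [0,0,0,0,0,0,0],
  [0,0,0,0,0,0,0],
  [0,0,0,0,0,0,0],
  [0,0,0,0,0,0,0],
  [0,0,0,0,0,0,0],
])

```text
time_s: 14.58
position: [440.9, -75.9, 24.9]
eef_rot: [[-0.108, 0.994, 0.002], [0.994, 0.108, 0.0], [-0.0, 0.002, -1.0]]
contact_force: [-0.6, 0.4, 6.6]
width: 17.0
gripper_force: 39.4
```

```bash
python3 -c "from h import *;show()"
```

```text
t 14.58 jig xy [-202.3  -74.6] z 24.9 yaw-jig 0.0002 w 17.0 gf 39.4 F [-0.6  0.4  6.6] q6 1.29 tilt [0.0024 0.    ]
```

Request:
carry_out([
  [0,0,0,0,0,-20,0],
  [0,0,0,0,0,-30,0],
  [0,0,0,19,18.4,0,0],
  [0,0,0,19,18.4,0,0],
  [0,0,0,19,18.4,0,0],
  [0,0,0,19,18.4,0,0],
  [0,0,0,19,18.4,0,0],
  [0,0,0,19,18.4,0,0],
  [0,0,0,19,18.4,0,0],
  [0,0,0,19,18.4,0,0],
  [0,0,0,0,0,0,0],
  [0,0,0,0,0,15,0],
  [0,0,0,0,0,15,0],
  [0,0,0,0,0,7,0],
  [0,0,0,0,0,2.5,0],
  [0,0,0,0,0,0,0],
  [0,0,0,0,0,0,0],
])

```text
time_s: 16.0
position: [569.8, 90.9, 34.7]
eef_rot: [[-0.107, 0.994, 0.0], [0.994, 0.107, -0.0], [-0.0, 0.0, -1.0]]
contact_force: [-0.3, 0.5, -1.1]
width: 16.8
gripper_force: 39.9
```

```bash
python3 -c "from h import *;show()"
```

```text
t 16.0 jig xy [-56.2  77.4] z 34.7 yaw-jig -0.0002 w 16.8 gf 39.9 F [-0.3  0.5 -1.1] q6 1.62 tilt [ 0.0004 -0.    ]
```

Request:
carry_out([
  [0,0,0,0,10,0,0],
  [0,0,0,0,10,0,0],
  [0,0,0,0,8,0,0],
  [0,0,0,0,6,0,0],
  [0,0,0,0,6,0,0],
  [0,0,0,0,6,0,0],
  [0,0,0,0,5,0,0],
  [0,0,0,0,3,0,0],
  [0,0,0,0,1.5,0,0],
  [0,0,0,0,1,0,0],
  [0,0,0,0,1,0,0],
  [0,0,0,0,0.5,0,0],
  [0,0,0,0,0,0,0],
  [0,0,0,0,0,0,0],
])

```text
time_s: 17.17
position: [626.9, 97.4, 34.2]
eef_rot: [[-0.108, 0.994, -0.001], [0.994, 0.108, -0.0], [-0.0, -0.001, -1.0]]
contact_force: [-1.7, 0.3, -1.9]
width: 16.8
gripper_force: 39.7
```

```bash
python3 -c "from h import *;show()"
```

```text
t 17.17 jig xy [ 1.2 77.7] z 34.2 yaw-jig 0.0003 w 16.8 gf 39.7 F [-1.7  0.3 -1.9] q6 1.62 tilt [-0.0006 -0.0001]
```

Request:
carry_out([
  [0,0,0,0,1,0,0],
  [0,0,0,0,0.7,0,0],
  [0,0,0,0,0,1.5,0],
  [0,0,0,0,0,0,0],
])

```text
time_s: 17.5
position: [627.1, 97.4, 33.0]
eef_rot: [[-0.108, 0.994, -0.003], [0.994, 0.108, -0.0], [0.0, -0.003, -1.0]]
contact_force: [-7.5, -0.8, 5.7]
width: 16.4
gripper_force: 40.3
```

Request:
carry_out([
  [0,0,0,0,-1.2,0,0.5],
  [0,0,0,0,0,0,0.5],
  [0,0,0,0,0,0,0.5],
  [0,0,0,0,0,0,0.5],
  [0,0,0,0,0,-15,0.5],
  [0,0,0,0,0,-25,0.5],
  [0,0,0,0,0,-30,0.5],
  [0,0,0,-26,-19.6,0,0.5],
  [0,0,0,-26,-19.6,0,0.5],
  [0,0,0,-26,-19.6,0,0.5],
  [0,0,0,-26,-19.6,0,0.5],
  [0,0,0,-26,-19.6,0,0.5],
  [0,0,0,-26,-19.6,0,0.5],
  [0,0,0,-26,-19.6,0,0.5],
  [0,0,0,-26,-19.6,0,0.5],
  [0,0,0,-26,-19.6,0,0.5],
  [0,0,0,-26,-19.6,0,0.5],
  [0,0,0,-26,-19.6,0,0.5],
  [0,0,0,0,0,0,0.5],
  [0,0,0,0,0,0,0.5],
])

```text
time_s: 19.17
position: [444.0, -211.5, 103.1]
eef_rot: [[-0.104, 0.995, 0.001], [0.995, 0.104, -0.0], [-0.0, 0.001, -1.0]]
contact_force: [-0.4, -0.4, 0.0]
width: 42.7
gripper_force: 0.0
```

```bash
python3 - <<'E'
from h import *
show();im=brass()
E
```

```text
t 19.17 jig xy [-213.8 -209.7] z 103.1 yaw-jig -0.0032 w 42.7 gf 0.0 F [-0.4 -0.4  0. ] q6 1.02 tilt [ 0.0009 -0.0001]
top [231.9 175.3] wh 7 12 jig(z12) [ -2.1 123.7]
top [245.7 174.1] wh 7 12 jig(z12) [-2.6 77.2]
top [363.6 180. ] wh 10 14 jig(z12) [ -61.9 -314.5]
top [  6.9 182.2] wh 7 8 jig(z12) [ 49.3 875.4]
top [  8.6 190.6] wh 8 9 jig(z12) [ 20.  870.6]
top [  6.3 209. ] wh 7 7 jig(z12) [-41.1 879.6]
top [174.  214.9] wh 13 12 jig(z12) [-116.3  326.3]
top [353.7 240.6] wh 6 10 jig(z12) [-260.5 -257.1]
side bbox (np.int32(79), np.int32(127), np.int32(3), np.int32(26))
side bbox (np.int32(199), np.int32(164), np.int32(14), np.int32(17))
side bbox (np.int32(276), np.int32(167), np.int32(10), np.int32(21))
side bbox (np.int32(287), np.int32(172), np.int32(11), np.int32(21))
side bbox (np.int32(320), np.int32(252), np.int32(21), np.int32(30))
side bbox (np.int32(352), np.int32(272), np.int32(22), np.int32(33))
```

Request:
carry_out([
  [0,0,0,0.3,0,25,0.5],
  [0,0,0,0,0,25,0.5],
  [0,0,0,0,0,17,0.5],
  [0,0,0,0,0,8,0.5],
  [0,0,0,0,0,4,0.5],
  [0,0,0,0,0,0,0.5],
  [0,0,0,0,0,0,0],
  [0,0,0,0,0,0,0],
  [0,0,0,0,0,0,0],
  [0,0,0,0,0,0,0],
  [0,0,0,0,0,0,0],
  [0,0,0,0,0,0,0],
])

```text
time_s: 20.27
position: [445.5, -210.1, 25.0]
eef_rot: [[-0.108, 0.994, 0.003], [0.994, 0.108, -0.0], [-0.001, 0.002, -1.0]]
contact_force: [1.4, 1.5, 6.0]
width: 16.6
gripper_force: 39.3
```

```bash
python3 -c "from h import *;show()"
```

```text
t 20.27 jig xy [-212.2 -208.5] z 25.0 yaw-jig 0.0003 w 16.6 gf 39.3 F [1.4 1.5 6. ] q6 1.02 tilt [ 0.0026 -0.0004]
```

Request:
carry_out([
  [0,0,0,0,0,-20,0],
  [0,0,0,0,0,-30,0],
  [0,0,0,26.7,17.4,0,0],
  [0,0,0,26.7,17.4,0,0],
  [0,0,0,26.7,17.4,0,0],
  [0,0,0,26.7,17.4,0,0],
  [0,0,0,26.7,17.4,0,0],
  [0,0,0,26.7,17.4,0,0],
  [0,0,0,26.7,17.4,0,0],
  [0,0,0,26.7,17.4,0,0],
  [0,0,0,26.7,17.4,0,0],
  [0,0,0,0,0,0,0],
  [0,0,0,0,0,15,0],
  [0,0,0,0,0,15,0],
  [0,0,0,0,0,7,0],
  [0,0,0,0,0,2.5,0],
  [0,0,0,0,0,0,0],
  [0,0,0,0,0,0,0],
])

```text
time_s: 21.77
position: [574.2, 45.6, 34.7]
eef_rot: [[-0.107, 0.994, 0.0], [0.994, 0.107, -0.0], [-0.0, 0.0, -1.0]]
contact_force: [-0.4, 0.4, -1.0]
width: 16.9
gripper_force: 39.7
```

```bash
python3 -c "from h import *;show()"
```

```text
t 21.77 jig xy [-56.7  31.9] z 34.7 yaw-jig -0.0003 w 16.9 gf 39.7 F [-0.4  0.4 -1. ] q6 1.54 tilt [ 0.0004 -0.0001]
```

Request:
carry_out([
  [0,0,0,-0.3,10,0,0],
  [0,0,0,0,10,0,0],
  [0,0,0,0,8,0,0],
  [0,0,0,0,6,0,0],
  [0,0,0,0,6,0,0],
  [0,0,0,0,6,0,0],
  [0,0,0,0,5,0,0],
  [0,0,0,0,3,0,0],
  [0,0,0,0,1.5,0,0],
  [0,0,0,0,1,0,0],
  [0,0,0,0,1,0,0],
  [0,0,0,0,1,0,0],
  [0,0,0,0,0.5,0,0],
  [0,0,0,0,0,0,0],
])

```text
time_s: 22.93
position: [631.9, 51.9, 34.1]
eef_rot: [[-0.108, 0.994, -0.001], [0.994, 0.108, -0.0], [0.0, -0.001, -1.0]]
contact_force: [-1.7, 0.3, -0.9]
width: 16.7
gripper_force: 39.6
```

```bash
python3 -c "from h import *;show()"
```

```text
t 22.93 jig xy [ 1.3 32. ] z 34.1 yaw-jig 0.0002 w 16.7 gf 39.6 F [-1.7  0.3 -0.9] q6 1.54 tilt [-0.0015 -0.0002]
```

Request:
carry_out([
  [0,0,0,0,1,0,0],
  [0,0,0,0,0.7,0,0],
  [0,0,0,0,0,1.5,0],
  [0,0,0,0,0,0,0],
])

```text
time_s: 23.27
position: [632.1, 52.0, 33.0]
eef_rot: [[-0.108, 0.994, -0.004], [0.994, 0.108, -0.0], [0.0, -0.004, -1.0]]
contact_force: [-8.7, -1.2, 9.1]
width: 16.9
gripper_force: 40.5
```

Request:
carry_out([
  [0,0,0,0,-1.2,0,0.5],
  [0,0,0,0,0,0,0.5],
  [0,0,0,0,0,0,0.5],
  [0,0,0,0,0,0,0.5],
  [0,0,0,0,0,-15,0.5],
  [0,0,0,0,0,-25,0.5],
  [0,0,0,0,0,-30,0.5],
  [0,0,0,-27,-18.7,0,0.5],
  [0,0,0,-27,-18.7,0,0.5],
  [0,0,0,-27,-18.7,0,0.5],
  [0,0,0,-27,-18.7,0,0.5],
  [0,0,0,-27,-18.7,0,0.5],
  [0,0,0,-27,-18.7,0,0.5],
  [0,0,0,-27,-18.7,0,0.5],
  [0,0,0,-27,-18.7,0,0.5],
  [0,0,0,-27,-18.7,0,0.5],
  [0,0,0,-27,-18.7,0,0.5],
  [0,0,0,-27,-18.7,0,0.5],
  [0,0,0,-27,-18.7,0,0.5],
  [0,0,0,0,0,0,0.5],
])

```text
time_s: 24.93
position: [443.1, -298.9, 103.2]
eef_rot: [[-0.102, 0.995, -0.0], [0.995, 0.102, -0.003], [-0.003, -0.0, -1.0]]
contact_force: [0.0, -0.0, -0.1]
width: 42.9
gripper_force: 0.0
```

```bash
python3 - <<'E'
from h import *
show();im=brass()
E
```

```text
t 24.93 jig xy [-224.1 -296.5] z 103.2 yaw-jig -0.0051 w 42.9 gf 0.0 F [ 0.  -0.  -0.1] q6 0.88 tilt [-0.0001 -0.003 ]
top [259.4 172.9] wh 7 11 jig(z12) [-2.9 31.2]
top [231.9 175.4] wh 7 12 jig(z12) [ -2.3 123.6]
top [245.6 174.1] wh 7 12 jig(z12) [-2.6 77.4]
top [ 11.2 178.6] wh 8 8 jig(z12) [ 60.  860.8]
top [174.  214.9] wh 13 12 jig(z12) [-116.3  326.3]
top [382.  216.9] wh 14 10 jig(z12) [-191.8 -360. ]
top [379.  245.7] wh 12 7 jig(z12) [-285.3 -337.9]
side bbox (np.int32(95), np.int32(40), np.int32(2), np.int32(22))
side bbox (np.int32(95), np.int32(90), np.int32(2), np.int32(24))
side bbox (np.int32(199), np.int32(164), np.int32(14), np.int32(17))
side bbox (np.int32(276), np.int32(167), np.int32(10), np.int32(21))
side bbox (np.int32(287), np.int32(172), np.int32(11), np.int32(22))
side bbox (np.int32(300), np.int32(177), np.int32(11), np.int32(22))
side bbox (np.int32(352), np.int32(272), np.int32(22), np.int32(33))
```

Request:
carry_out([
  [0,0,0,0,0,25,0.5],
  [0,0,0,0,0,25,0.5],
  [0,0,0,0,0,17,0.5],
  [0,0,0,0,0,8,0.5],
  [0,0,0,0,0,4,0.5],
  [0,0,0,0,0,0,0.5],
  [0,0,0,0,0,0,0],
  [0,0,0,0,0,0,0],
  [0,0,0,0,0,0,0],
  [0,0,0,0,0,0,0],
  [0,0,0,0,0,0,0],
  [0,0,0,0,0,0,0],
])

```text
time_s: 26.03
position: [446.3, -294.7, 25.1]
eef_rot: [[-0.108, 0.994, 0.002], [0.994, 0.108, -0.001], [-0.001, 0.002, -1.0]]
contact_force: [1.3, 0.0, 7.3]
width: 16.6
gripper_force: 39.4
```

```bash
python3 -c "from h import *;show()"
```

```text
t 26.03 jig xy [-220.6 -292.7] z 25.1 yaw-jig 0.0003 w 16.6 gf 39.4 F [1.3 0.  7.3] q6 0.88 tilt [ 0.0024 -0.0009]
```

Request:
carry_out([
  [0,0,0,0,0,-20,0],
  [0,0,0,0,0,-30,0],
  [0,0,0,27.8,16.4,0,0],
  [0,0,0,27.8,16.4,0,0],
  [0,0,0,27.8,16.4,0,0],
  [0,0,0,27.8,16.4,0,0],
  [0,0,0,27.8,16.4,0,0],
  [0,0,0,27.8,16.4,0,0],
  [0,0,0,27.8,16.4,0,0],
  [0,0,0,27.8,16.4,0,0],
  [0,0,0,27.8,16.4,0,0],
  [0,0,0,27.8,16.4,0,0],
  [0,0,0,0,0,0,0],
  [0,0,0,0,0,15,0],
  [0,0,0,0,0,15,0],
  [0,0,0,0,0,7,0],
  [0,0,0,0,0,2.5,0],
  [0,0,0,0,0,0,0],
  [0,0,0,0,0,0,0],
])

```text
time_s: 27.62
position: [578.2, -0.6, 34.6]
eef_rot: [[-0.107, 0.994, 0.0], [0.994, 0.107, -0.0], [-0.0, 0.0, -1.0]]
contact_force: [0.7, -1.1, -2.2]
width: 16.5
gripper_force: 39.8
```

```bash
python3 -c "from h import *;show()"
```

```text
t 27.62 jig xy [-57.7 -14.4] z 34.6 yaw-jig -0.0003 w 16.5 gf 39.8 F [ 0.7 -1.1 -2.2] q6 1.46 tilt [ 0.0002 -0.0001]
```

Request:
carry_out([
  [0,0,0,0,10,0,0],
  [0,0,0,0,10,0,0],
  [0,0,0,0,9,0,0],
  [0,0,0,0,6,0,0],
  [0,0,0,0,6,0,0],
  [0,0,0,0,6,0,0],
  [0,0,0,0,5,0,0],
  [0,0,0,0,3,0,0],
  [0,0,0,0,1.5,0,0],
  [0,0,0,0,1,0,0],
  [0,0,0,0,1,0,0],
  [0,0,0,0,1,0,0],
  [0,0,0,0,0,0,0],
  [0,0,0,0,0,0,0],
])

```text
time_s: 28.78
position: [636.8, 6.2, 34.2]
eef_rot: [[-0.108, 0.994, -0.001], [0.994, 0.108, -0.0], [0.0, -0.001, -1.0]]
contact_force: [-1.0, 0.1, -1.5]
width: 16.9
gripper_force: 39.6
```

```bash
python3 -c "from h import *;show()"
```

```text
t 28.78 jig xy [  1.3 -14. ] z 34.2 yaw-jig 0.0002 w 16.9 gf 39.6 F [-1.   0.1 -1.5] q6 1.47 tilt [-0.0008 -0.    ]
```

Request:
carry_out([
  [0,0,0,0,1,0,0],
  [0,0,0,0,1,0,0],
  [0,0,0,0,0,1.5,0],
  [0,0,0,0,0,0,0],
])

```text
time_s: 29.12
position: [637.1, 6.3, 33.2]
eef_rot: [[-0.108, 0.994, -0.004], [0.994, 0.108, -0.0], [-0.0, -0.004, -1.0]]
contact_force: [-9.4, -0.6, 7.5]
width: 16.7
gripper_force: 40.5
```

Request:
carry_out([
  [0,0,0,0,-1.4,0,0.5],
  [0,0,0,0,0,0,0.5],
  [0,0,0,0,0,0,0.5],
  [0,0,0,0,0,0,0.5],
  [0,0,0,0,0,-15,0.5],
  [0,0,0,0,0,-25,0.5],
  [0,0,0,0,0,-30,0.5],
  [0,0,0,0,0,-30,0.5],
  [0,0,0,0,0,-30,0.5],
  [0,0,0,0,-20,0,0.5],
  [0,0,0,-5,-30,0,0.5],
  [0,0,0,-30,-28,0,0.5],
  [0,0,0,-30,-28,0,0.5],
  [0,0,0,-30,-28,0,0.5],
  [0,0,0,-30,-28,0,0.5],
  [0,0,0,-30,-28,0,0.5],
  [0,0,0,-30,-28,0,0.5],
  [0,0,0,0,0,0,0.5],
])

```text
time_s: 30.62
position: [437.4, -205.8, 163.1]
eef_rot: [[-0.101, 0.995, -0.001], [0.995, 0.101, -0.003], [-0.003, -0.002, -1.0]]
contact_force: [0.8, 1.6, -0.8]
width: 42.7
gripper_force: 0.0
```

```bash
python3 - <<'E'
from h import *
show()
a=manip.capture('top')[150:200,215:325];b=manip.capture('side')[145:245,265:375]
a=cv2.resize(a,(660,300),interpolation=cv2.INTER_CUBIC);b=cv2.resize(b,None,fx=6,fy=6,interpolation=cv2.INTER_CUBIC)
cv2.imwrite('pics/a3.png',a);cv2.imwrite('pics/b3.png',b)
E
```

```text
t 30.62 jig xy [-219.8 -203.3] z 163.1 yaw-jig -0.0066 w 42.7 gf 0.0 F [ 0.8  1.6 -0.8] q6 1.03 tilt [-0.0015 -0.0027]
```

View pics/a3.png

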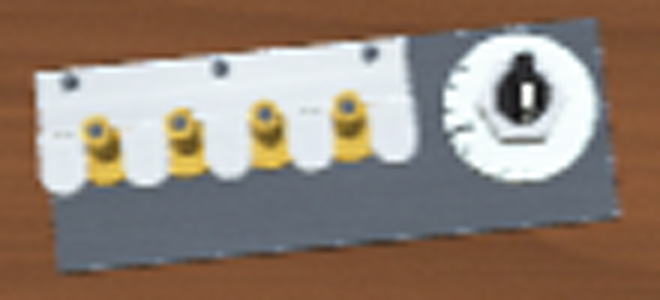

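View pics/b3.png

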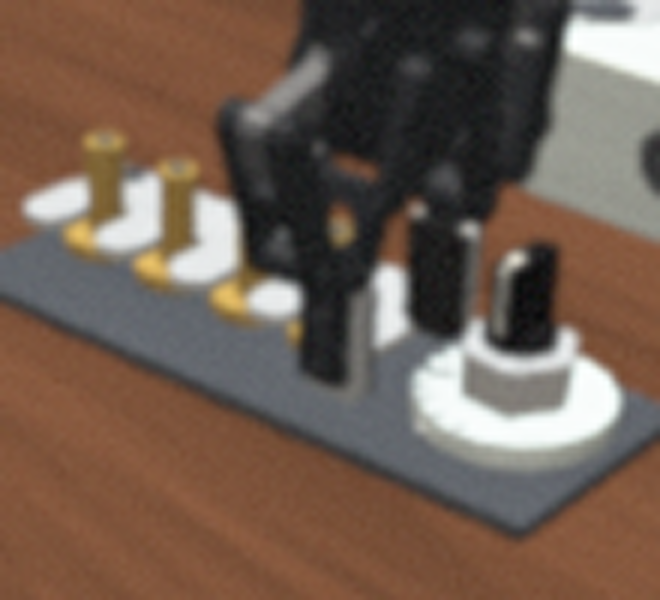

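All four new guides stand home in slots 1 to 4, and the dial's long mark is at about (462,128) in the top crop. The knob's white line at (528,97) points to -x, so its angle is about 0. The nut has flats facing ±x. I'll move over the knob and turn the gripper to close along jig y.

Request:
carry_out([
  [0,0,0,13.4,31.6,0,0.5],
  [0,0,0,13.4,31.6,0,0.5],
  [0,0,0,13.4,31.6,0,0.5],
  [0,0,0,13.4,31.6,0,0.5],
  [0,0,0,13.4,31.6,0,0.5],
  [0,0,0,13.4,31.6,0,0.5],
  [0,0,0,13.4,31.6,0,0.5],
  [0,0,-0.1208,0,0,0,0.5],
  [0,0,-0.1208,0,0,0,0.5],
  [0,0,-0.1208,0,0,0,0.5],
  [0,0,-0.1208,0,0,0,0.5],
  [0,0,-0.1208,0,0,0,0.5],
  [0,0,-0.1208,0,0,0,0.5],
  [0,0,-0.1208,0,0,0,0.5],
  [0,0,-0.1208,0,0,0,0.5],
  [0,0,-0.1208,0,0,0,0.5],
  [0,0,-0.1208,0,0,0,0.5],
  [0,0,-0.1208,0,0,0,0.5],
  [0,0,-0.1208,0,0,0,0.5],
  [0,0,-0.1208,0,0,0,0.5],
])

```text
time_s: 32.38
position: [651.9, -81.7, 162.5]
eef_rot: [[-0.993, -0.116, 0.0], [-0.116, 0.993, 0.001], [-0.0, 0.0, -1.0]]
contact_force: [-0.1, -0.7, -0.6]
width: 42.5
gripper_force: 0.0
```

Request:
carry_out([
  [0,0,0,0,0,0,0.5],
  [0,0,0,0,0,0,0.5],
])

```text
time_s: 32.55
position: [651.6, -82.3, 162.6]
eef_rot: [[-0.994, -0.106, 0.0], [-0.106, 0.994, 0.0], [-0.0, 0.0, -1.0]]
contact_force: [0.4, -0.2, -0.5]
width: 42.6
gripper_force: 0.0
```

```bash
python3 -c "from h import *;show()"
```

```text
t 32.55 jig xy [   6.5 -103.6] z 162.6 yaw-jig 1.5693 w 42.6 gf 0.0 F [ 0.4 -0.2 -0.5] q6 -0.23 tilt [0.0002 0.0004]
```

Request:
carry_out([
  [0,0,0,5.3,-5.8,0,0.5],
  [0,0,0,0,0,25,0.5],
  [0,0,0,0,0,25,0.5],
  [0,0,0,0,0,25,0.5],
  [0,0,0,0,0,20,0.5],
  [0,0,0,0,0,10,0.5],
  [0,0,0,0,0,0,0.5],
  [0,0,0,0,0,0,0],
  [0,0,0,0,0,0,0],
  [0,0,0,0,0,0,0],
  [0,0,0,0,0,0,0],
  [0,0,0,0,0,0,0],
  [0,0,0,0,0,0,0],
  [0,0,0,0,0,0,0],
])

```text
time_s: 33.72
position: [647.3, -89.0, 59.7]
eef_rot: [[-0.994, -0.108, 0.002], [-0.108, 0.994, 0.002], [-0.003, 0.002, -1.0]]
contact_force: [-1.6, 5.8, 2.8]
width: 11.2
gripper_force: 41.2
```

```bash
python3 -c "from h import *;show();print(manip.state()['moment'])"
```

```text
t 33.72 jig xy [   1.5 -109.8] z 59.7 yaw-jig 1.5711 w 11.2 gf 41.2 F [-1.6  5.8  2.8] q6 -0.25 tilt [0.0025 0.0023]
[0.98832695 0.20735176 0.01389212]
```

Request:
carry_out([
  [0,0,0.1,0,0.5,0,0],
  [0,0,0.1,0,0,0,0],
  [0,0,0.1,0,0,0,0],
  [0,0,0.1,0,0,0,0],
  [0,0,0.1,0,0,0,0],
  [0,0,0.1,0,0,0,0],
  [0,0,0.1,0,0,0,0],
  [0,0,0.1,0,0,0,0],
  [0,0,0.1,0,0,0,0],
  [0,0,0.1,0,0,0,0],
  [0,0,0.1,0,0,0,0],
  [0,0,0.1,0,0,0,0],
  [0,0,0.1,0,0,0,0],
  [0,0,0,0,0,0,0],
  [0,0,0,0,0,0,0],
])

```text
time_s: 34.97
position: [647.1, -89.2, 59.7]
eef_rot: [[-0.372, 0.928, 0.002], [0.928, 0.372, 0.001], [0.0, 0.002, -1.0]]
contact_force: [-2.2, 4.3, 6.0]
width: 11.2
gripper_force: 41.6
```

```bash
python3 -c "from h import *;show();print(manip.state()['moment'])"
```

```text
t 34.97 jig xy [   1.2 -109.9] z 59.7 yaw-jig 0.2736 w 11.2 gf 41.6 F [-2.2  4.3  6. ] q6 1.05 tilt [0.0021 0.0011]
[ 0.7306091   0.6416661  -0.06869213]
```

Request:
carry_out([
  [0,0,0,0,0,0,0.5],
  [0,0,0,0,0,0,0.5],
  [0,0,0,0,0,0,0.5],
  [0,0,0,0,0,0,0.5],
  [0,0,0,0,0,-15,0.5],
  [0,0,0,0,0,-30,0.5],
  [0,0,0,0,0,-30,0.5],
  [0,0,0,0,0,-30,0.5],
  [0,0,0.0912,0,0,0,0.7],
  [0,0,0.0912,0,0,0,0.7],
  [0,0,0.0912,0,0,0,0.7],
  [0,0,0,-25,-30,-10,0.7],
  [0,0,0,-25,-30,-10,0.7],
  [0,0,0,-25,-30,-10,0.7],
  [0,0,0,-25,-30,-10,0.7],
  [0,0,0,-25,-30,-10,0.7],
  [0,0,0,-25,-30,-10,0.7],
  [0,0,0,0,0,0,0.7],
  [0,0,0,0,0,0,0.7],
])

```text
time_s: 36.55
position: [482.1, -259.6, 223.7]
eef_rot: [[-0.101, 0.995, 0.002], [0.995, 0.101, -0.001], [-0.001, 0.001, -1.0]]
contact_force: [0.4, 0.2, 0.2]
width: 59.7
gripper_force: 0.0
```

```bash
python3 - <<'E'
from h import *
show();Jn=J+[1.4*np.cos(J[2]),1.4*np.sin(J[2]),0]
def view(n,x0,y0,w,h,k):
    b=sum(manip.capture(n).astype(np.float32) for _ in range(4))/4
    b=cv2.resize(b[y0:y0+h,x0:x0+w],None,fx=k,fy=k,interpolation=cv2.INTER_CUBIC).clip(0,255).astype(np.uint8);c=b.copy()
    for z,r,th,col in((20,(30,42),1.3,(0,0,255)),(84,(-16,16),1.3,(255,0,255))):
        P=[(-q*np.cos(th),-109.6+q*np.sin(th),z) for q in r]
        cv2.polylines(c,[np.int32(np.round((proj(n,J2W(Jn,P))-[x0,y0]+.5)*k-.5))],False,col,1)
    return np.hstack([b,c])
cv2.imwrite('pics/k1.png',np.vstack([view('top',284,150,36,28,11),view('side',326,178,36,26,11)]))
E
```

```text
t 36.55 jig xy [-181.1 -261.6] z 223.7 yaw-jig -0.0064 w 59.7 gf 0.0 F [0.4 0.2 0.2] q6 0.98 tilt [ 0.0016 -0.0009]
```

View pics/k1.png

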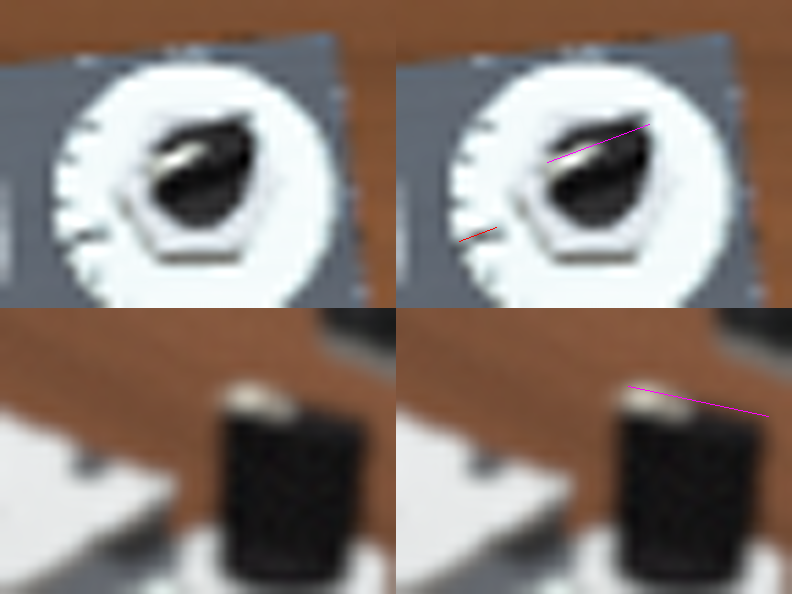

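The knob line lies along the predicted 1.30 rad line and the long mark matches the red line at (90,237). The nut's front flat, (160,257) to (237,255), suggests it already stands about 0.08 rad clockwise. Nut next.

Request:
carry_out([
  [0,0,0,21.7,26,0,0.7],
  [0,0,0,21.7,26,0,0.7],
  [0,0,0,21.7,26,0,0.7],
  [0,0,0,21.7,26,0,0.7],
  [0,0,0,21.7,26,0,0.7],
  [0,0,0,21.7,26,0,0.7],
  [0,0,0,21.7,26,0,0.7],
  [0,0,0.07,0,0,20,0.7],
  [0,0,0,0,0,30,0.7],
  [0,0,0,0,0,30,0.7],
  [0,0,0,0,0,0,0.7],
  [0,0,0,0,0,0,0.7],
  [0,0,0,0,0,0,0.7],
])

```text
time_s: 38.03
position: [648.7, -87.6, 144.1]
eef_rot: [[-0.035, 0.999, 0.001], [0.999, 0.035, -0.0], [-0.0, 0.001, -1.0]]
contact_force: [-0.1, -0.1, 0.8]
width: 59.7
gripper_force: 0.0
```

```bash
python3 -c "from h import *;show()"
```

```text
t 38.03 jig xy [   3.  -108.6] z 144.1 yaw-jig -0.0726 w 59.7 gf 0.0 F [-0.1 -0.1  0.8] q6 1.4 tilt [ 0.0011 -0.0002]
```

Request:
carry_out([
  [0,0,0,-0.9,-1.6,0,0.7],
  [0,0,0,0,0,25,0.7],
  [0,0,0,0,0,25,0.7],
  [0,0,0,0,0,25,0.7],
  [0,0,0,0,0,20,0.7],
  [0,0,0,0,0,12,0.7],
  [0,0,0,0,0,7,0.7],
  [0,0,0,0,0,4,0.7],
  [0,0,0,0,0,0,0.7],
  [0,0,0,0,0,0,0.7],
])

```text
time_s: 38.87
position: [647.5, -88.9, 26.1]
eef_rot: [[-0.035, 0.999, 0.002], [0.999, 0.035, -0.0], [-0.0, 0.002, -1.0]]
contact_force: [0.7, -0.7, 0.8]
width: 59.5
gripper_force: 0.0
```

```bash
python3 -c "from h import *;show()"
```

```text
t 38.87 jig xy [   1.6 -109.7] z 26.1 yaw-jig -0.073 w 59.5 gf 0.0 F [ 0.7 -0.7  0.8] q6 1.4 tilt [ 0.0018 -0.0002]
```

Request:
carry_out([
  [0,0,0,0,0,0,0.4],
  [0,0,0,0,0,0,0.4],
  [0,0,0,0,0,0,0.4],
  [0,0,0,0,0,0,0.4],
  [0,0,0,0,0,0,0.4],
  [0,0,0,0,0,0,0.4],
], newtons=50)

```text
time_s: 39.37
position: [647.1, -88.9, 26.5]
eef_rot: [[-0.035, 0.999, 0.002], [0.999, 0.035, -0.0], [-0.001, 0.002, -1.0]]
contact_force: [-1.4, 0.0, 5.6]
width: 42.9
gripper_force: 51.5
```

```bash
python3 -c "from h import *;show();print(manip.state()['moment'])"
```

```text
t 39.37 jig xy [   1.2 -109.7] z 26.5 yaw-jig -0.073 w 42.9 gf 51.5 F [-1.4  0.   5.6] q6 1.4 tilt [ 0.0015 -0.0005]
[-0.08386533  0.48059819 -0.00772006]
```

Request:
carry_out([
  [0,0,0.1,0,0,0,0.4],
  [0,0,0.1,0,0,0,0.4],
  [0,0,0.1,0,0,0,0.4],
  [0,0,0.1,0,0,0,0.4],
  [0,0,0.1,0,0,0,0.4],
  [0,0,0.1,0,0,0,0.4],
  [0,0,0.1,0,0,0,0.4],
  [0,0,0.1,0,0,0,0.4],
  [0,0,0,0,0,0,0.4],
  [0,0,0,0,0,0,0.4],
])

```text
time_s: 40.2
position: [647.1, -88.9, 26.5]
eef_rot: [[0.693, 0.721, 0.002], [0.721, -0.693, -0.001], [0.001, 0.001, -1.0]]
contact_force: [-2.2, 0.2, 5.3]
width: 42.6
gripper_force: 51.5
```

```bash
python3 -c "from h import *;show();print(manip.state()['moment'])"
```

```text
t 40.2 jig xy [   1.2 -109.6] z 26.5 yaw-jig -0.8735 w 42.6 gf 51.5 F [-2.2  0.2  5.3] q6 2.2 tilt [ 0.0016 -0.0005]
[-0.04478006  0.5206565  -0.12404821]
```

Request:
carry_out([
  [0,0,0.03,0,0,0,0.4],
  [0,0,0.03,0,0,0,0.4],
  [0,0,0.03,0,0,0,0.4],
  [0,0,0,0,0,0,0.4],
  [0,0,0,0,0,0,0.4],
])

```text
time_s: 40.62
position: [647.0, -88.9, 26.5]
eef_rot: [[0.755, 0.656, 0.002], [0.656, -0.755, -0.001], [0.001, 0.001, -1.0]]
contact_force: [-3.1, 1.0, 5.8]
width: 42.7
gripper_force: 51.5
```

```bash
python3 -c "from h import *;show();print(manip.state()['moment'])"
```

```text
t 40.62 jig xy [   1.2 -109.6] z 26.5 yaw-jig -0.963 w 42.7 gf 51.5 F [-3.1  1.   5.8] q6 2.29 tilt [ 0.0015 -0.0005]
[-0.02700327  0.5241352  -0.10389695]
```

Request:
carry_out([
  [0,0,0.03,0,0,0,0.4],
  [0,0,0.03,0,0,0,0.4],
  [0,0,0,0,0,0,0.4],
  [0,0,0,0,0,0,0.4],
])

```text
time_s: 40.95
position: [646.9, -89.1, 26.6]
eef_rot: [[0.791, 0.612, 0.001], [0.612, -0.791, -0.001], [0.0, 0.002, -1.0]]
contact_force: [-3.6, -1.4, 7.1]
width: 42.7
gripper_force: 73.0
```

```bash
python3 -c "from h import *;show();print(manip.state()['moment'])"
```

```text
t 40.95 jig xy [   1.  -109.8] z 26.6 yaw-jig -1.0204 w 42.7 gf 73.0 F [-3.6 -1.4  7.1] q6 2.35 tilt [ 0.0012 -0.0014]
[-0.25971757  0.72492993  1.18142147]
```

The torque jumped to 1.18 N m, so the nut is against its stop. I'll release straight away and rise.

Request:
carry_out([
  [0,0,0,0,0,0,0.7],
  [0,0,0,0,0,0,0.7],
  [0,0,0,0,0,0,0.7],
  [0,0,0,0,0,0,0.7],
  [0,0,0,0,0,-10,0.7],
  [0,0,0,0,0,-25,0.7],
  [0,0,0,0,0,-30,0.7],
  [0,0,0,0,0,-30,0.7],
  [0,0,0,0,0,-30,0.7],
  [0,0,0,0,0,-30,0.7],
  [0,0,0,-30,0,-20,0.7],
  [0,0,0,-30,0,0,0.7],
  [0,0,0,-30,0,0,0.7],
  [0,0,0,-30,0,0,0.7],
  [0,0,0,-30,0,0,0.7],
  [0,0,0,-30,0,0,0.7],
  [0,0,0,-30,0,0,0.7],
  [0,0,0,0,0,0,0.7],
])

```text
time_s: 42.45
position: [476.2, -219.0, 200.7]
eef_rot: [[0.795, 0.606, -0.002], [0.606, -0.795, -0.001], [-0.002, 0.0, -1.0]]
contact_force: [0.3, -0.4, 0.5]
width: 59.7
gripper_force: 0.0
```

```bash
python3 - <<'E'
from h import *
show();Jn=J+[1.4*np.cos(J[2]),1.4*np.sin(J[2]),0]
full=manip.capture('top')
def view(n,x0,y0,w,h,k):
    b=sum(manip.capture(n).astype(np.float32) for _ in range(4))/4
    b=cv2.resize(b[y0:y0+h,x0:x0+w],None,fx=k,fy=k,interpolation=cv2.INTER_CUBIC).clip(0,255).astype(np.uint8);c=b.copy()
    for z,r,th,col in((20,(30,42),1.3,(0,0,255)),(84,(-16,16),1.3,(255,0,255))):
        P=[(-q*np.cos(th),-109.6+q*np.sin(th),z) for q in r]
        cv2.polylines(c,[np.int32(np.round((proj(n,J2W(Jn,P))-[x0,y0]+.5)*k-.5))],False,col,1)
    return np.hstack([b,c])
v=view('top',284,150,36,28,11)
f=cv2.resize(full[130:240,120:400],(792,311),interpolation=cv2.INTER_CUBIC)[:290]
cv2.imwrite('pics/fin.png',np.vstack([v,f]))
E
```

```text
t 42.45 jig xy [-182.6 -220.6] z 200.7 yaw-jig -1.0269 w 59.7 gf 0.0 F [ 0.3 -0.4  0.5] q6 2.06 tilt [-0.0016 -0.0013]
```

View pics/fin.png

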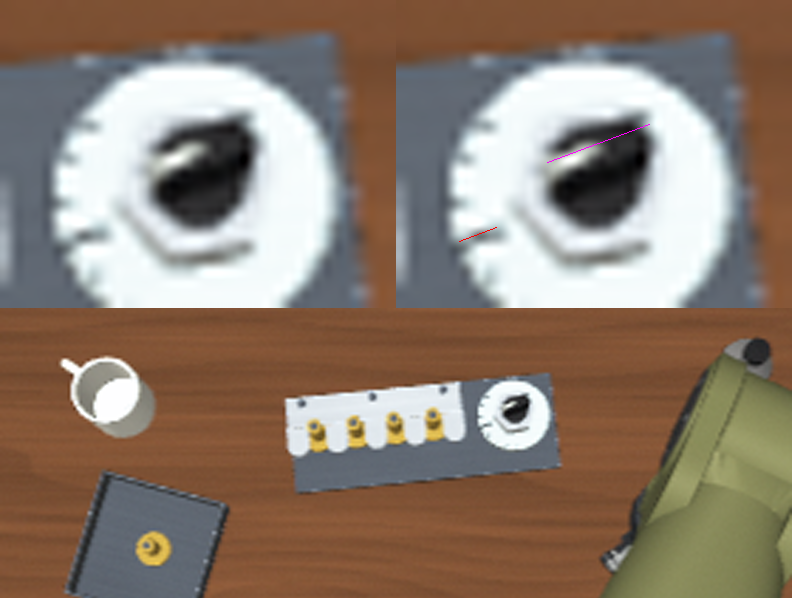

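Final picture: the worn guide is in the leftmost tray at (153,548) and the four new guides are seated at (317–433, 425–438). The knob line is at the long mark and the nut has turned. Handing in.

```bash
python3 -c "from rig import manip;print(manip.sign_off())"
```

```text
the job is handed in; nothing more can be done
None
```

I handed the job in at about 43 s: the one worn guide is in the leftmost tray, four new guides are home in slots 1–4, the knob is at the long mark (about 1.30 rad) and the lock nut is tight against its stop; the hand-in gave no verdict.

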